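# Rehang the desiccator cabinet's lift-off door

### The arm

A 6-joint arm with a two-finger parallel gripper is mounted at the origin on the work surface. World frame = base frame: x ahead of the robot, y to its left, z up, the work surface at z = 0. Lengths are in mm, angles in rad, forces in N, time in s.
With the tool pointing down it reaches from about 275 to 825 mm from the base axis. Payload 4.9 kg.
Tool frame: the origin (TCP) lies at the very end of the fingers, on their centre line; the grasp point (between the pads) lies 19 mm behind it; z points along the fingers, y is the line along which they close (so a half turn about z gives the same grasp; the last joint's range is limited). The gripper opens to 85 mm and grips with 20 to 120 N. Pads are 22 mm wide; open, the fingers measure 114 mm over their backs; the gripper's body (76 mm by 85 mm) begins 54 mm behind the grasp point. The pads swing forward as they close: fully open they stand 13 mm farther back than shut.
Start: joints at [0.992, 0.326, -0.193, 1.052, 0, 1.437], TCP at [236.65, 496.503, 231.281] pointing down, gripper open.
Joint ranges: [-2.65, 2.65], [-0.97, 1.79], [-1.3, 1.35], [-1.93, 2.1], [-1.47, 1.37], [-3.14, 3.14]. Speed limits (rad/s): [2.57, 2.57, 3.14, 3.14, 3.14, 3.14].

### API

Orientations are given as [roll, pitch, yaw] about the fixed x, y, z axes, in that order (R = Rz(yaw) Ry(pitch) Rx(roll)).
In Python, from bench import bot, solve_ik, imaging gives the robot as it stands. Calls block until the motion is done:
- bot.move_ptp(position, orientation): joint-space move of the TCP to a pose.
- bot.movel(position, rot=None, max_speed=150, threshold=None): straight line of the TCP; rot=None keeps the orientation; max_speed is the mean speed in mm/s. With threshold (N) it stops when the force on the tool has changed by that much, and returns True; else False.
- bot.move_j(angles): joint-space move.
- bot.grip(opening, effort=None): opening from 0.0 (shut) to 1.0 (fully open); effort is the grip in N (None keeps the last); returns when the fingers have stopped.
- bot.dwell(seconds).
- solve_ik(position, orientation): joint angles nearest the present ones, or None.
- bot.get_state(): the state.
- imaging.capture(name): name is "scene" or "top" or "wrist"; returns the picture (384x512x3 uint8, blue, green, red); there is no depth.
- imaging.camera_model(name): a dict with "K" (3x3 intrinsics, pixels), "position" and "rotation" of the camera in the world. Camera axes: x right, y up, looking along -z (the intrinsics and any distortion apply to the point x, -y, -z); pixel columns grow to the right and rows downward; lengths in mm; the calibration is good to about 2 mm. A picture is of the moment at which its call begins: read the wrist's pose just before it. camera_model takes no time and is no camera call; for the wrist camera it gives the pose at the moment of the call.
A pose or a line that the arm cannot do raises bot.IKError and nothing moves.
- bot.sign_off(): hands the job in; it is judged then, once.
The state is a dict: "t": time; "qpos": joint angles; "joint_velocities": joint speeds; "effort": joint torques, N m; "tcp_pos": TCP position; "orientation": TCP orientation; "contact_force": force on the tool from outside, world axes, zero at the start; "wrist_torque": the same for the moment, N m; "opening": opening from 0.0 (shut) to 1.0 (fully open); "gripper_force": force on a finger pad.
Only numpy, scipy, OpenCV 4.12 (cv2) and the standard library are available. Lean on these libraries where they do the work, as an engineer would, in place of code of your own. Each camera call takes 0.05 s, during which the arm holds its last target. There are 200 camera calls.

### The job

The door of the small desiccator cabinet has been washed and stands in the drainer rack. Lift it out, hold it at the front of the cabinet as a wide-open door, feel both hinge sockets onto the two upright pins and let it down fully home on both; then swing it shut against its seal and let go. Be gentle: do not force or bang the door on the pins or the cabinet, and leave the jars, bottles, beakers and stopper where they stand.

Things in the scene. Friction and masses are not known exactly. Their poses are not given: they have to be found in the camera images.
- cabinet: White desiccator cabinet, fixed, 240 wide (y) x 200 deep (x) x 255 mm high. Origin under its centre on the bench; x points from the open front to the back. Front plane at x = -100 mm; along the edge away from the hinges a black seal stands 3 mm proud. The hinge pins stand before its -y edge, firm but in adjustable slots: see pintle_low. Shut, the door lies parallel to the front within 2 degrees.
- pintle_low (a point): Nominal centre of the flat top of the lower hinge pin, at (-115, -116, 72) mm in the cabinet. Upright steel pin, 10 mm diameter, 20 long, on a barrel 19 mm across, 18 high, whose top is the shoulder for the socket. Both pins sit on one strip in slotted holes: the true pair stands up to 6 mm off along the cabinet's y and 3 mm along its x, both alike, exactly in line, heights true.
- pintle_high (a point): Nominal centre of the top of the upper pin, 120 mm above pintle_low at (-115, -116, 192) mm in the cabinet; same pin, barrel and shift. Its barrel's underside is only 82 mm above the lower pin's top, so the lower socket cannot come down from over the upper pin: bring the door in level from the front, socket mouths 5 to 50 mm above the pin tops.
- door: Loose door, 0.29-0.45 kg, balanced mid-width: aluminium frame 210 x 210 x 14 mm, bars 26 wide, thin clear pane. Origin: middle of its lower edge (12 mm up at the start; 22 mm up when hung home). y runs from hinge edge to free edge, z up; outer face at x = -7 mm. Its yaw = cabinet's yaw + opening angle. Swings freely on the pins, stays where left. Jerked, it turns in the grip.
- socket_low (a point): Centre of the lower mouth of the lower hinge socket on the door, at (0, -116, 30) mm in the door's frame: steel barrel, 19 mm across, 22 tall, plain through bore 12.4 mm wide, no chamfer. Fully home, this mouth lies on the shoulder, 20 mm below the top of its pin.
- socket_high (a point): Centre of the lower mouth of the upper hinge socket, at (0, -116, 150) mm in the door's frame; same barrel and bore. Fully home, 20 mm below the top of its pin.
- top_edge (a point): Middle of the upper edge of the door, in the door's frame (0, 0, 210) mm: the 14 mm thick, 26 mm high top bar below it is the place to grip from above.
- knob (a point): Centre of the outer end of the round black knob (26 mm diameter, 22 mm out from the outer face) near the free edge; in the door's frame (-29, 92, 125) mm. With the door shut it lies about 139 mm in front of the cabinet's centre (cabinet x = -139 mm).
- rack: White drainer rack, fixed, 200 (x) x 250 mm (y), origin under its centre on the bench. Slots along y between upright wires that reach 68 mm up; the door stands in the middle slot, its yaw half a turn from the rack's. A small white perforated plate stands 63 mm from it towards the rack's +x, top at 80 mm: raise the door 72 mm or more before moving it sideways.
- jar_a: White square reagent jar with a wide black cap, 85 x 85 x 156 mm, loose, not part of the job; origin under its centre.
- jar_b: White square reagent jar with a wide black cap, 85 x 85 x 156 mm, loose, not part of the job; origin under its centre.
- bottle_a: White round bottle with a black cap, 72 mm diameter, 190 mm tall, loose, not part of the job; origin under its centre.
- bottle_b: White round bottle with a black cap, 72 mm diameter, 190 mm tall, loose, not part of the job; origin under its centre.
- beaker_a: Empty glass beaker, 64 mm diameter, 80 mm tall, loose, not part of the job; origin under its centre.
- beaker_b: Empty glass beaker, 64 mm diameter, 80 mm tall, loose, not part of the job; origin under its centre.
- stopper: Black rubber stopper, 36 mm diameter, 28 mm tall, loose, not part of the job; origin under its centre.
Mind the look-alikes: they are no part of the job. Of the things shaped like the door, the aluminium one is meant.

How it is judged (in metres and radians):
On the way:
1. the door hangs upright and fully down on both pins while it stands open by more than 30 degrees (horizontal distance between socket_low and pintle_low below 0.0085 m and horizontal distance between socket_high and pintle_high below 0.0085 m and z of socket_low in the frame of pintle_low below -0.0175 m and z of socket_high in the frame of pintle_high below -0.0175 m and angle between the x axis of door and the x axis of cabinet, either way round above 0.5 rad and angle between door's own z axis and vertical below 0.03 rad), for 0.2 s.
At the end, for the whole second after the job is handed in: The door hangs upright (0.03 rad) and fully down on both pins (mouths over 17.5 mm below the pins' nominal tops, within 8.5 mm sideways), is shut (within 0.06 rad of parallel, before the opening, free edge within about 8 mm of the seal: knob end under 147 mm from the cabinet's centre), at rest (horizontal distance between socket_low and pintle_low below 0.0085 m and horizontal distance between socket_high and pintle_high below 0.0085 m and z of socket_low in the frame of pintle_low below -0.0175 m and z of socket_high in the frame of pintle_high below -0.0175 m and angle between the x axis of door and the x axis of cabinet, either way round below 0.06 rad and y of door in the frame of cabinet above -0.02 m and linear speed of door below 0.01 m/s and x of knob in the frame of cabinet above -0.147 m and angle between door's own z axis and vertical below 0.03 rad); the robot touches nothing.
It fails at once if the door strikes or is forced against the cabinet or its hinges: contact forces of more than 35 N in all (hanging still they come to about 10 N) (contact force between door and cabinet above 35 N).
It fails at once if a jar, bottle, beaker or the stopper is moved by more than 20 mm (distance of any of jar_a, jar_b, bottle_a, bottle_b, beaker_a, beaker_b, stopper from where it was at the start of the episode above 0.02 m).
It also fails if it takes over 72 s, if anything falls off the work surface, if the arm or the gripper's body presses on something with over 40 N, if the wrist force passes 120 N, or if a joint passes its speed limit or range.

## Working session

There is one attempt and no reset: what is moved stays moved. The work goes in short steps, each a Python script; the robot and the scene stay as the last script left them, time stands still between calls to the robot, and variables do not carry over. Pictures are saved under pics/ and viewed, at most 10 in all, crops included, and the job is handed in when it is done.

```bash
mkdir -p pics; ls; python3 - <<'E'
from bench import bot, solve_ik, imaging
import cv2,numpy as np
for n in ("scene","top"):
    cv2.imwrite(f"pics/{n}.png",cv2.resize(imaging.capture(n),(800,600),interpolation=cv2.INTER_CUBIC))
    m=imaging.camera_model(n); print(n,{k:np.round(v,3).tolist() if not isinstance(v,str) else v for k,v in m.items()})
s=bot.get_state(); print(s['t'],s['orientation'],s['contact_force'])
E
```

```text
pics
scene {'K': [[420.64, 0.0, 251.901], [0.0, 420.64, 192.327], [0.0, 0.0, 1.0]], 'position': [1064.648, 421.856, 885.993], 'rotation': [0.79, 0.003, 2.273]}
top {'K': [[458.138, 0.0, 254.553], [0.0, 458.138, 199.775], [0.0, 0.0, 1.0]], 'position': [411.299, -24.97, 1493.645], 'rotation': [0.082, -0.017, -1.598]}
0.1 [-3.14005851e+00 -2.15428193e-04  2.69679363e+00] [-0.02071245 -0.58405854 -0.07355318]
```

View pics/scene.png

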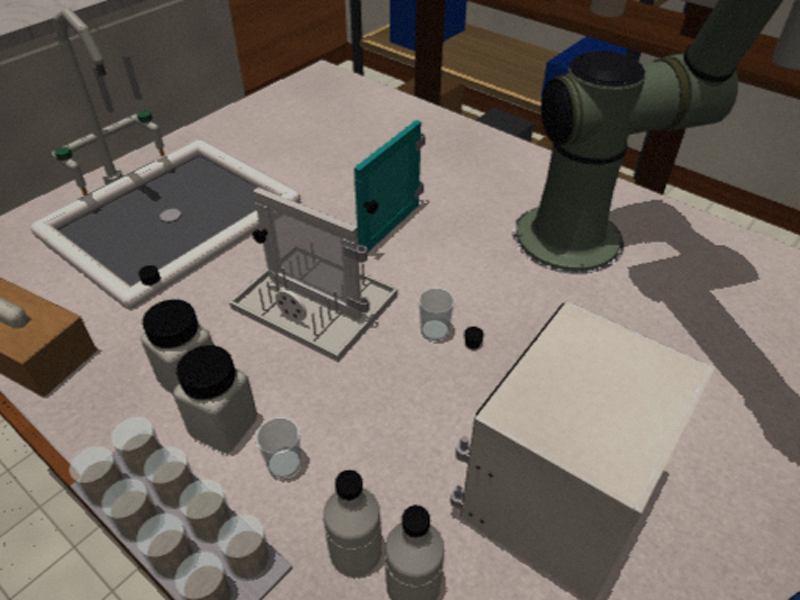

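View pics/top.png

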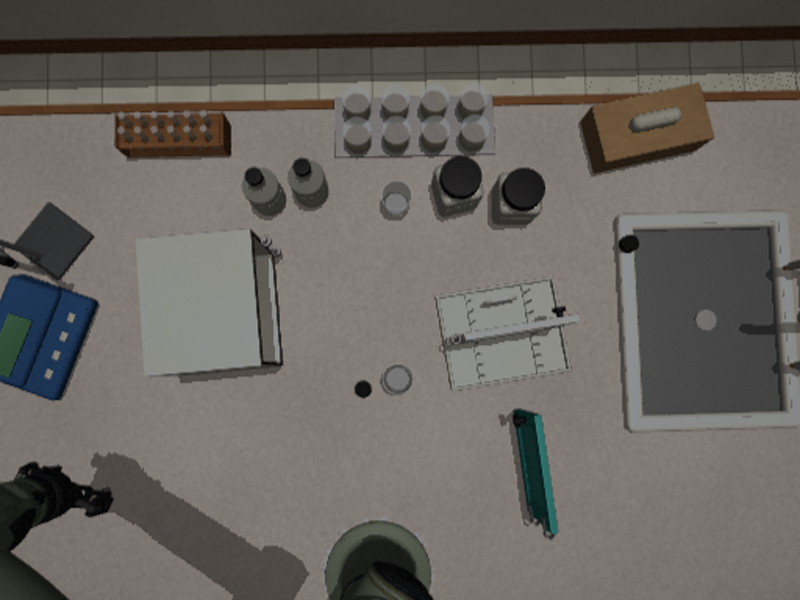

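```bash
cat > h.py <<'E'
from bench import bot, solve_ik, imaging
import cv2, numpy as np
from scipy.spatial.transform import Rotation as Rn
from scipy.optimize import least_squares
def cam(n):
    m=imaging.camera_model(n); r=np.array(m['rotation'],float)
    return np.array(m['K']),np.array(m['position'],float),(Rn.from_euler('xyz',r).as_matrix() if r.shape==(3,) else r),m
def proj(c,P):
    K,p,R,m=c; q=(np.atleast_2d(P)-p)@R*[1,-1,-1]
    return (q[:,:2]/q[:,2:])*[K[0,0],K[1,1]]+K[:2,2]
def onz(c,uv,z):
    K,p,R,m=c; uv=np.atleast_2d(uv)
    d=np.c_[(uv-K[:2,2])/[K[0,0],K[1,1]],np.ones(len(uv))]*[1,-1,-1]@R.T
    return p+d*((z-p[2])/d[:,2])[:,None]
def local(x,y,yaw,P):
    c,s=np.cos(yaw),np.sin(yaw); P=np.atleast_2d(P).astype(float)
    return np.c_[x+c*P[:,0]-s*P[:,1],y+s*P[:,0]+c*P[:,1],P[:,2]]
def fitpose(x0,obs):  # obs: list of (cam, local pts, uv)
    f=lambda v:np.concatenate([(proj(c,local(*v,P))-uv).ravel() for c,P,uv in obs])
    r=least_squares(f,x0,x_scale=[1,1,.01],loss='soft_l1'); return r.x,r.fun
E
python3 - <<'E'
from h import *
print({k:type(v) for k,v in imaging.camera_model('top').items()})
t=cam('top');s=cam('scene');k=.64
P=lambda l:np.array(l,float)*k
# cabinet top corners: (front +y?) local yaw~pi/2
L=[[100,-120,255],[-100,-120,255],[100,120,255]]
S=[[-100,120,255],[-100,-120,255],[100,-120,255],[100,120,255]]
v,f=fitpose([500,250,1.57],[(t,L,P([[137,240],[252,230],[145,375]])),(s,S,P([[566,303],[478,413],[633,506],[713,367]]))])
print('cab',v,np.round(f,1))
v2,f=fitpose([450,-130,3.1],[(t,[[-100,-125,0],[-100,125,0],[100,-125,0],[100,125,0]],P([[552,279],[436,296],[570,369],[451,389]])[[1,0,3,2]])])
print('rack door-yaw conv',v2,np.round(f,1))
print('door top ends',onz(t,P([[444,347],[578,320]]),222))
print('stopper',onz(t,P([[363,389]]),28),'beakA',onz(t,P([[397,379]]),80),'bottles',onz(t,P([[254,175],[303,166]]),190),'beakb',onz(t,P([[396,190]]),80),'jars',onz(t,P([[460,177],[523,188]]),156))
K,p,R,m=cam('wrist');st=bot.get_state()
T=Rn.from_euler('xyz',st['orientation']).as_matrix()
print('cam in tool',T.T@(p-st['tcp_pos']),(T.T@R).round(3),K)
E
```

```text
{'K': <class 'numpy.ndarray'>, 'position': <class 'numpy.ndarray'>, 'rotation': <class 'numpy.ndarray'>}
cab [538.03602711 293.39851416   1.62190494] [ 0.7 -1.   0.8 -0.   0.1  1.   0.3 -3.4 -3.8  0.1  2.2  2.6  0.4 -0.5]
rack door-yaw conv [ 483.91799851 -271.49338337    3.27577314] [-0.2 -0.4  0.2 -1.5  0.4  0.6 -0.4  0.9]
door top ends [[ 450.68902443 -129.89293881  222.        ]
 [ 492.42244968 -371.379737    222.        ]]
stopper [[375.80062993  21.89571646  28.        ]] beakA [[394.73736232 -47.02454784  80.        ]] bottles [[779.10160211 208.84353821 190.        ]
 [794.03486602 118.10941695 190.        ]] beakb [[772.87420515 -55.44950395  80.        ]] jars [[ 775.81167854 -176.56726037  156.        ]
 [ 751.66291347 -296.19474198  156.        ]]
cam in tool [  64.98495134    1.03757632 -142.4297306 ] [[-0.001  0.966  0.257]
 [ 1.     0.001  0.001]
 [ 0.001  0.257 -0.966]] [[267.2167798    0.         259.10000045]
 [  0.         267.2167798  188.77138077]
 [  0.           0.           1.        ]]
```

```bash
python3 - <<'E'
from h import *
for yaw in (1.62,1.62-np.pi):
  for p in ([236,496,400],[660,120,330],[660,120,235],[470,-250,280],[470,-250,191],[655,70,205]):
    q=solve_ik(p,[np.pi,0,yaw]); print(yaw,p,None if q is None else np.round(q,2))
yaw=1.62
bot.move_ptp([300,450,380],[np.pi,0,yaw]); bot.move_ptp([655,120,330],[np.pi,0,yaw])
bot.movel([655,120,240])
c=cam('wrist'); im=imaging.capture('wrist'); np.save('pin.npy',im); 
import pickle; pickle.dump((c,bot.get_state()),open('pin.pkl','wb'))
cv2.imwrite('pics/pin.png',cv2.resize(im,(800,600),interpolation=cv2.INTER_CUBIC))
print(bot.get_state()['t'],proj(c,[[660,185,192]])/.64)
E
```

```text
1.62 [236, 496, 400] [0.99 0.28 0.16 1.46 0.   2.51]
1.62 [660, 120, 330] [0.07 0.54 0.38 1.41 0.   1.59]
1.62 [660, 120, 235] [0.07 0.56 0.18 1.19 0.   1.59]
1.62 [470, -250, 280] [-0.63  0.27 -0.15  1.15  0.    0.89]
1.62 [470, -250, 191] [-0.63  0.32 -0.3   0.94  0.    0.89]
1.62 [655, 70, 205] [-0.01  0.55  0.08  1.11  0.    1.52]
-1.521592653589793 [236, 496, 400] [ 0.99  0.28  0.16  1.46  0.   -0.63]
-1.521592653589793 [660, 120, 330] [ 0.07  0.54  0.38  1.41  0.   -1.55]
-1.521592653589793 [660, 120, 235] [ 0.07  0.56  0.18  1.19  0.   -1.55]
-1.521592653589793 [470, -250, 280] [-0.63  0.27 -0.15  1.15  0.   -2.25]
-1.521592653589793 [470, -250, 191] [-0.63  0.32 -0.3   0.94  0.   -2.25]
-1.521592653589793 [655, 70, 205] [-0.01  0.55  0.08  1.11  0.   -1.63]
3.5667 [[421.32383242 187.28461807]]
```

View pics/pin.png

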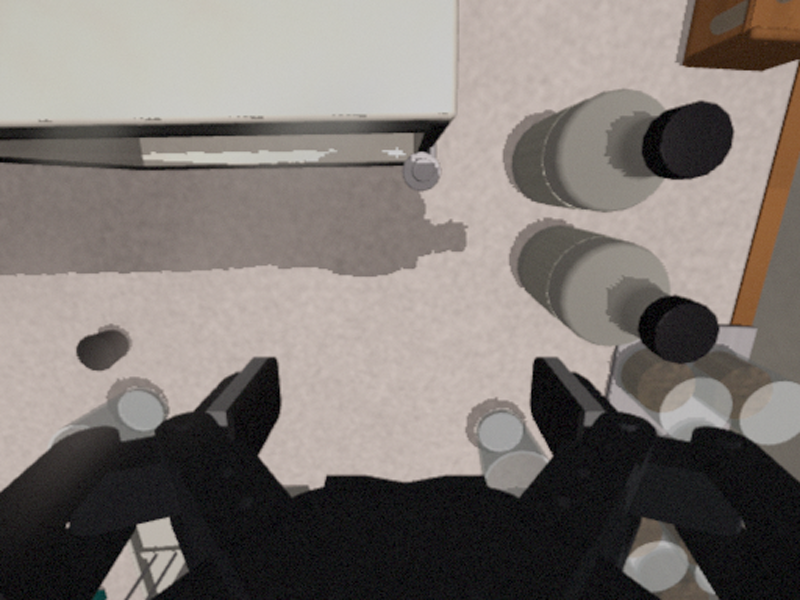

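```bash
python3 - <<'E'
from h import *
import pickle
yaw=1.71
bot.movel([650,100,330],max_speed=300); bot.move_ptp([472,-262,300],[np.pi,0,yaw])
bot.dwell(.2)
c=cam('wrist'); im=imaging.capture('wrist'); np.save('door.npy',im); pickle.dump((c,bot.get_state()),open('door.pkl','wb'))
a=cv2.resize(im,(800,600),interpolation=cv2.INTER_CUBIC)
pin=np.load('pin.npy')[90:130,251:291]
a[400:,:200]=cv2.resize(pin,(200,200),interpolation=cv2.INTER_NEAREST)  # 5x, origin(251,90)
cv2.imwrite('pics/door.png',a)
print(bot.get_state()['t'])
E
```

```text
5.775
```

View pics/door.png

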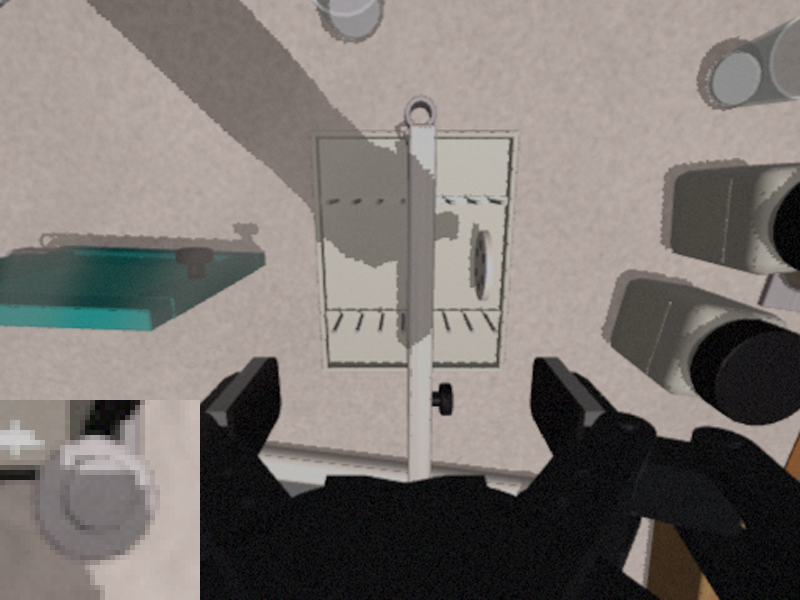

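```bash
python3 - <<'E'
from h import *
import pickle
cp,sp=pickle.load(open('pin.pkl','rb')); cd,sd=pickle.load(open('door.pkl','rb'))
g=cv2.cvtColor(np.load('pin.npy'),cv2.COLOR_BGR2GRAY)[90:130,251:291]
print('pinZ',onz(cp,[[269.1,109.9]],192))
k=.64
a=onz(cd,np.array([[421,111]])*k-.3,184); print('sock',a)
t=onz(cd,np.array([[422,128],[420,475]])*k-.3,222); print('bar',t)
d=t[1]-t[0]; print('yaw',np.arctan2(d[1],d[0])+np.pi/2*0, 'door yaw',np.arctan2(-d[0],d[1])+2*np.pi, sd['tcp_pos'],sd['orientation'])
# bar edges near several rows for yaw
im=cv2.cvtColor(np.load('door.npy'),cv2.COLOR_BGR2GRAY)
for r in (95,150,220,270,295): print(r,im[r,255:287].tolist())
E
```

```text
pinZ [[659.23119742 191.60415814 192.        ]]
sock [[ 467.11182279 -154.87039017  184.        ]]
bar [[ 468.29533616 -168.53686328  222.        ]
 [ 497.06187566 -366.74674506  222.        ]]
yaw -1.4266709076273785 door yaw 3.2857180727573114 [ 472.51852251 -261.43202887  299.98727743] [3.14151690e+00 3.44791150e-05 1.71135579e+00]
95 [118, 119, 120, 121, 118, 106, 100, 139, 172, 187, 187, 189, 186, 187, 187, 188, 187, 187, 188, 186, 186, 187, 180, 163, 163, 186, 185, 185, 184, 185, 185, 185]
150 [117, 120, 118, 116, 119, 112, 97, 103, 119, 126, 126, 125, 128, 126, 125, 126, 127, 124, 126, 124, 128, 123, 111, 110, 119, 116, 118, 120, 116, 118, 119, 118]
220 [178, 174, 149, 115, 110, 92, 89, 111, 119, 123, 153, 179, 178, 188, 187, 188, 187, 187, 185, 186, 179, 157, 153, 178, 177, 176, 177, 177, 177, 176, 177, 177]
270 [170, 170, 170, 169, 171, 153, 129, 165, 178, 180, 179, 180, 183, 185, 184, 186, 185, 185, 182, 178, 157, 149, 172, 173, 173, 170, 169, 169, 170, 169, 167, 169]
295 [88, 92, 92, 93, 95, 90, 128, 169, 176, 179, 177, 178, 181, 183, 184, 184, 182, 182, 178, 169, 142, 121, 132, 130, 132, 134, 131, 132, 132, 146, 165, 167]
```

```bash
python3 - <<'E'
from h import *
import pickle
o=[np.pi,0,1.714]
bot.movel([483.3,-270,260],o); bot.movel([483.3,-270,191],max_speed=100)
bot.grip(0.0,90); s=bot.get_state(); print(s['opening'],s['gripper_force'],s['contact_force'])
bot.movel([483.3,-270,269],max_speed=60); bot.dwell(.3)
c=cam('wrist'); s=bot.get_state(); im=imaging.capture('wrist'); np.save('held.npy',im); pickle.dump((c,s),open('held.pkl','wb'))
cv2.imwrite('pics/held.png',cv2.resize(im,(800,600),interpolation=cv2.INTER_CUBIC))
print(s['t'],s['tcp_pos'],s['orientation'],s['contact_force'],s['wrist_torque'])
E
```

```text
0.1462692850399068 88.22351574897766 [-0.74863317  0.21571523  2.43099957]
9.4583 [ 483.23760487 -269.9534291   268.82695847] [-3.14136797e+00 -2.07808972e-04  1.71401477e+00] [ 0.08453593 -0.20244834 -3.77434145] [-0.01922519 -0.03642961  0.00338776]
```

View pics/held.png

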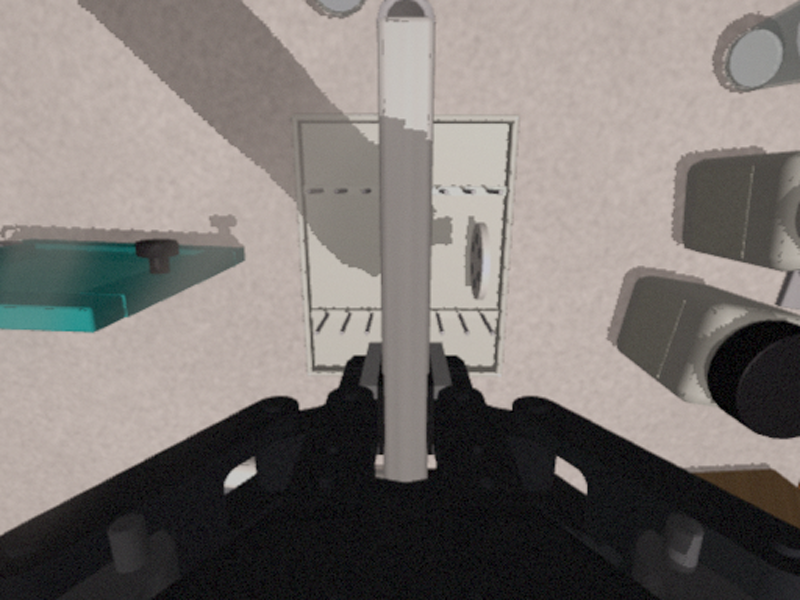

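```bash
python3 - <<'E'
from h import *
import pickle
c,s=pickle.load(open('held.pkl','rb')); T=Rn.from_euler('xyz',s['orientation']).as_matrix()
zt=s['tcp_pos'][2]
for nm,uv,z in (('bar end',(407,17),zt+31),('bore',(406.5,9),zt-7)):
    w=onz(c,np.array([uv])*.64-.3,z); print(nm,w,(w-s['tcp_pos'])@T)
print(proj(c,s['tcp_pos']+T@np.array([116,0,7.]))/.64, proj(c,s['tcp_pos']+T@np.array([105,0,-31.]))/.64)
im=cv2.cvtColor(np.load('held.npy'),cv2.COLOR_BGR2GRAY)
for r in (0,1,2,3,5,7,9,10,11,12,13): print(r,im[r,240:282].tolist())
E
```

```text
bar end [[ 469.41184216 -167.21705335  299.82695847]] [[103.66431758   0.97232347 -30.97867754]]
bore [[ 467.21516983 -152.28028815  261.82695847]] [[118.75378908   0.93859457   7.02446754]]
[[403.05017061  18.50409061]] [[402.37182071   9.99401964]]
0 [175, 174, 173, 175, 175, 158, 133, 150, 160, 164, 169, 172, 163, 148, 137, 121, 109, 104, 91, 92, 95, 96, 102, 111, 123, 139, 154, 165, 171, 172, 164, 155, 149, 152, 162, 172, 173, 174, 175, 177, 178, 179]
1 [177, 176, 176, 171, 158, 155, 151, 158, 163, 169, 172, 163, 142, 112, 104, 96, 93, 93, 94, 95, 99, 94, 93, 93, 97, 103, 120, 149, 165, 170, 169, 164, 160, 154, 160, 170, 172, 172, 175, 176, 177, 180]
2 [178, 177, 174, 169, 155, 156, 158, 161, 167, 169, 166, 149, 110, 96, 93, 96, 91, 92, 94, 94, 95, 92, 91, 88, 91, 90, 96, 120, 149, 164, 169, 167, 162, 161, 159, 163, 170, 173, 177, 179, 182, 178]
3 [177, 174, 168, 155, 154, 158, 162, 166, 167, 164, 153, 122, 95, 98, 96, 95, 93, 97, 96, 93, 93, 92, 94, 89, 94, 91, 91, 98, 124, 154, 165, 166, 164, 161, 158, 161, 169, 174, 176, 179, 178, 177]
5 [175, 176, 166, 150, 156, 162, 165, 165
[... 691 characters left out ...]
01, 116, 134, 142, 156, 158, 157, 147, 150, 174, 177, 180]
11 [168, 157, 151, 154, 160, 160, 151, 134, 143, 160, 159, 159, 157, 157, 158, 157, 157, 158, 159, 160, 159, 155, 158, 157, 155, 158, 157, 157, 156, 157, 155, 158, 158, 160, 159, 157, 154, 150, 156, 175, 175, 179]
12 [163, 144, 153, 156, 162, 168, 160, 133, 140, 148, 147, 149, 146, 146, 144, 158, 173, 175, 175, 174, 176, 176, 175, 173, 174, 174, 174, 173, 173, 175, 176, 176, 174, 175, 169, 162, 155, 149, 155, 171, 176, 179]
13 [161, 139, 152, 159, 166, 176, 166, 138, 155, 176, 174, 163, 139, 138, 140, 159, 171, 151, 150, 150, 149, 166, 184, 182, 182, 181, 182, 182, 181, 181, 184, 183, 185, 182, 179, 171, 159, 154, 160, 173, 178, 181]
```

```bash
cat > probe.py <<'E'
from h import *
def probe(offs,base,zs=226,zin=213,thr=4):
    for d in offs:
        p=np.array(base)+d
        bot.movel([*p,zs],max_speed=40)
        hit=bot.movel([*p,zin],max_speed=18,threshold=thr); s=bot.get_state()
        print(np.round(d,2),hit,np.round(s['tcp_pos'],2),np.round(s['contact_force'],1),np.round(s['wrist_torque'],2),round(s['t'],1),flush=True)
        if not hit: return True,p
        if s['tcp_pos'][2]<218.5: return False,p
        bot.movel([*s['tcp_pos'][:2],zs-2],max_speed=60)
    return None,None
E
python3 - <<'E'
from probe import *
b=np.array([674.75,76.8]); w=b+60*np.array([.1427,-.9898])
bot.movel([*w,262],max_speed=130); bot.movel([*b,250],max_speed=60); bot.movel([*b,228],max_speed=40); bot.dwell(.2)
print(bot.get_state()['contact_force'],bot.get_state()['t'])
a=np.arange(6)*np.pi/3
print(probe([np.zeros(2)]+[1.4*np.array([np.cos(t),np.sin(t)]) for t in a],b))
E
```

```text
[ 0.30563369 -0.2107502  -3.06705732] 14.4167
[0. 0.] False [674.79  77.12 212.95] [ 1.2  1.  -3.8] [ 0.5  -0.29 -0.16] 15.5
(True, array([674.75,  76.8 ]))
```

```bash
python3 - <<'E'
from probe import *
def st(n):
    s=bot.get_state(); print(n,np.round(s['tcp_pos'],2),np.round(s['contact_force'],1),np.round(s['wrist_torque'],2),round(s['t'],1),flush=True)
bot.movel([675.1,77.2,212],max_speed=10,threshold=5); st('shift')
h=bot.movel([675.1,77.2,203],max_speed=18,threshold=6); st(h)
if not h: h=bot.movel([675.1,77.2,199.5],max_speed=10,threshold=5); st(h)
np.save('now.npy',imaging.capture('scene')); a=np.load('now.npy')[180:350,230:460]
cv2.imwrite('pics/now.png',cv2.resize(a,None,fx=3.4,fy=3.4,interpolation=cv2.INTER_CUBIC))
E
```

```text
shift [675.03  77.11 211.91] [ 1.4  1.3 -3.5] [ 0.27 -0.1  -0.05] 15.8
False [674.95  77.23 202.75] [ 0.1  1.  -3.1] [ 0.22 -0.2  -0.04] 16.5
True [675.35  76.85 200.52] [-0.1 -1.4  4.9] [ 0.13 -0.06 -0.01] 16.8
```

View pics/now.png

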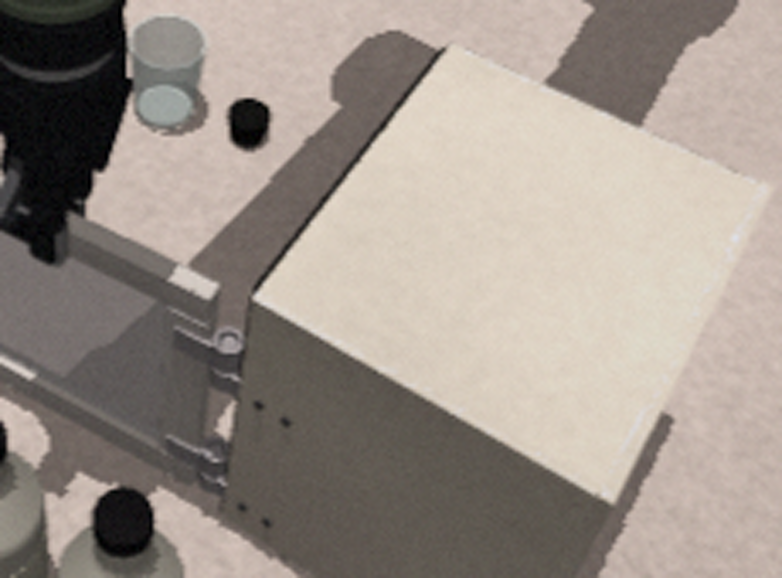

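```bash
cat > swing.py <<'E'
from h import *
pin=np.array([658.6,192.0]); 
def st(n):
    s=bot.get_state(); print(n,np.round(s['tcp_pos'],1),np.round(s['contact_force'],1),round(s['t'],1),flush=True)
def pose(d,off,rho=190):
    p=pin+rho*np.array([-np.sin(d),np.cos(d)])-off*np.array([np.cos(d),np.sin(d)])
    return p,[np.pi,0,d-np.pi/2]
E
python3 - <<'E'
from swing import *
bot.grip(0.6); bot.dwell(.3); st('released')
bot.movel([675.1,77.2,290],max_speed=120); st('up')
bot.grip(0.0,30)
p,o=pose(3.284,45); bot.movel([*p,290],o); bot.movel([*p,212],threshold=5); st('down')
c=cam('top'); im=imaging.capture('wrist'); cv2.imwrite('pics/sw.png',im)
for off in (30,):
    p,o=pose(3.284,off); st(bot.movel([*p,212],o,max_speed=30,threshold=3))
E
```

```text
released [674.2  77.1 198.6] [0.8 0.6 0.6] 17.6
up [674.7  77.2 289.1] [ 0.2  0.4 -0.8] 18.5
down [730.3  10.8 213.2] [0.9 0.5 0.7] 20.4
False [715.3   8.1 212.2] [ 0.1 -0.   0.6] 21.1
```

View pics/sw.png

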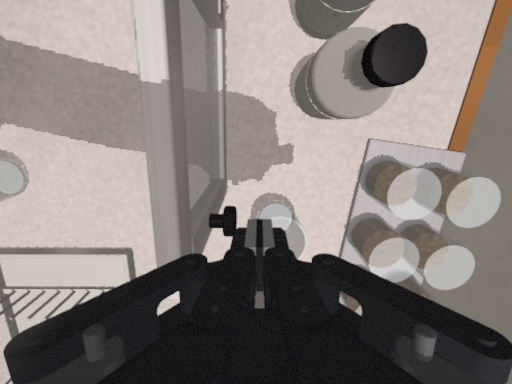

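```bash
python3 - <<'E'
from swing import *
p,o=pose(3.284,16); bot.movel([*p,212],o,max_speed=20,threshold=2); st('touch')
for d in np.linspace(3.2,1.85,9):
    p,o=pose(d,17)
    if bot.movel([*p,212],o,max_speed=60,threshold=10): st(('HIT',d)); break
st(d)
im=imaging.capture('wrist'); cv2.imwrite('pics/sw2.png',im)
E
```

```text
touch [701.5   6.2 212.1] [-0.1 -1.  -0.5] 22.0
1.85 [480.9 123.  212. ] [-0.   0.4 -0. ] 27.9
```

View pics/sw2.png

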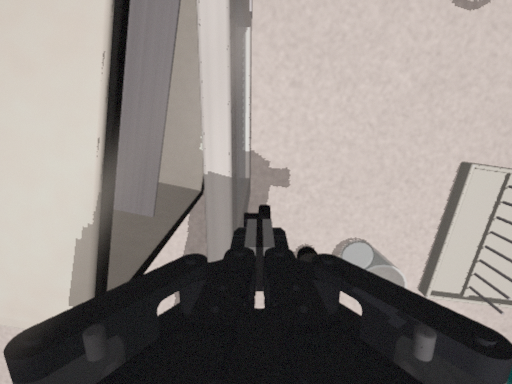

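```bash
python3 - <<'E'
from swing import *
for d in (1.75,1.69,1.65,1.62,1.59,1.56,1.53):
    p,o=pose(d,17)
    h=bot.movel([*p,212],o,max_speed=20,threshold=4); st((d,h))
    if h: break
bot.dwell(.3); st('rest')
c=cam('wrist'); cv2.imwrite('pics/sw3.png',imaging.capture('wrist'))
E
```

```text
(1.75, False) [474.7 141.3 212. ] [-0.4 -0.3 -0. ] 29.0Traceback (most recent call last):
  File "<stdin>", line 4, in <module>
bench.IKError: the arm cannot follow that straight line within its joint ranges
```

```bash
python3 - <<'E'
from swing import *
print(np.round(bot.get_state()['qpos'],2),bot.get_state()['orientation'])
p,o=pose(1.69,17); print(p,o); q=solve_ik([*p,212],o); print(q)
o=bot.get_state()['orientation']
for d in (1.71,1.67,1.64,1.61,1.58,1.55,1.52):
    p,_=pose(d,17)
    h=bot.movel([*p,212],max_speed=20,threshold=4); st((d,h))
    if h: break
bot.dwell(.3); st('rest')
cv2.imwrite('pics/sw3.png',imaging.capture('wrist'))
E
```

```text
[ 0.14  0.24 -0.36  0.97 -0.    3.1 ] [3.14158083e+00 5.10344302e-05 1.79143001e-01]
[471.96997297 152.52553977] [3.141592653589793, 0, 0.11920367320510339]
[ 0.16363794  0.24162344 -0.36124244  0.96793044  0.         -3.09715839]
(1.71, False) [472.7 148.9 212. ] [-0.2  0.4 -0.3] 29.5
(1.67, False) [471.2 156.4 212. ] [ 0.5  0.4 -0.1] 30.1Traceback (most recent call last):
  File "<stdin>", line 7, in <module>
bench.IKError: the arm cannot follow that straight line within its joint ranges
```

```bash
python3 - <<'E'
from swing import *
P=lambda d,off:[*pose(d,off)[0],212]
bot.movel(P(1.67,45),max_speed=60); a=P(1.67,45); a[2]=290; bot.movel(a)
o=[np.pi,0,0.1-np.pi]; bot.move_ptp(a,o); print(np.round(bot.get_state()['qpos'],2)); a[2]=212; bot.movel(a,max_speed=100); st('down')
for d,off in ((1.67,22),(1.67,17),(1.64,17),(1.61,17),(1.58,17),(1.55,17),(1.52,17)):
    h=bot.movel(P(d,off),max_speed=20,threshold=4); st((d,h))
    if h: break
bot.dwell(.3); st('rest')
cv2.imwrite('pics/sw3.png',imaging.capture('wrist'))
E
```

```text
[ 0.11  0.18 -0.23  1.16  0.    0.01]
down [474.4 128.5 212.5] [-0.  -0.3 -0.8] 34.9
(1.67, False) [471.7 151.2 212. ] [ 0.6 -0.3 -0.1] 36.2
(1.67, False) [471.2 156.4 212. ] [ 0.9 -0.1  0.2] 36.6
(1.64, False) [470.2 162.1 212. ] [ 0.3 -0.1  0.4] 37.0
(1.61, True) [469.7 165.2 211.8] [ 2.  -2.4  1.9] 37.3
rest [469.4 165.2 211.4] [ 0.8 -2.8  1.5] 37.6
```

View pics/sw3.png

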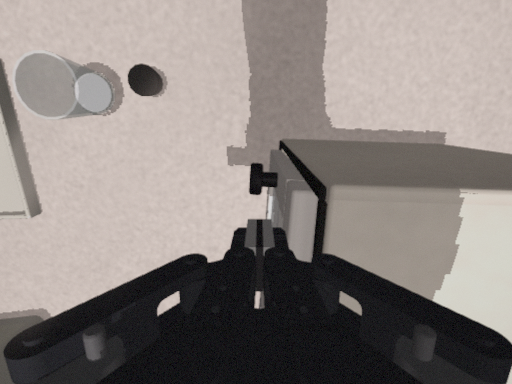

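```bash
python3 - <<'E'
from swing import *
n=np.array([np.cos(1.62),np.sin(1.62)])
s=bot.get_state(); p=s['tcp_pos'][:2]+4*n
print(bot.movel([*p,212],max_speed=8,threshold=5)); st('push')
c=cam('wrist'); g=cv2.cvtColor(imaging.capture('wrist'),cv2.COLOR_BGR2GRAY)
w=onz(c,[[250,179]],147)[0]; v=w[:2]-[538.0,293.4]; print('knob end',w,'cab x',v@n)
q=bot.get_state()['tcp_pos'][:2]-60*n
bot.movel([*q,212],max_speed=60); bot.movel([*q,330]); bot.movel([400,-60,380],max_speed=200); bot.dwell(.3); st('clear')
t=imaging.capture('top'); sc=imaging.capture('scene')
a=cv2.resize(t[130:260,70:210],None,fx=4,fy=4,interpolation=cv2.INTER_CUBIC); b=cv2.resize(sc[180:350,280:460],(0,0),fx=1.4,fy=1.4)
o=np.zeros((520,820,3),np.uint8); o[:a.shape[0],:a.shape[1]]=a; o[:b.shape[0],565:565+b.shape[1]]=b[:,:255]
cv2.imwrite('pics/end.png',o[:, :800])
E
```

```text
True
push [469.4 165.2 211.4] [ 0.4 -2.3  2.9] 38.0
knob end [452.68572727 156.55201821 147.        ] cab x -132.48627863297452
clear [400.1 -59.5 379.8] [-0.1 -0.   0.3] 41.5
```

View pics/end.png

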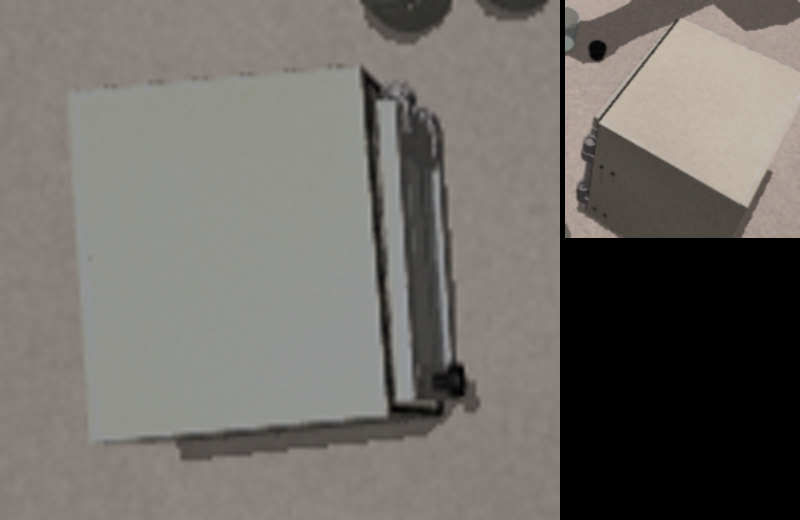

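```bash
python3 -c "
from h import *
print(bot.sign_off())"
```

```text
the job is handed in; nothing more can be done
None
```

I hung the door fully home on both pins while it stood wide open, swung it shut onto the seal, let go with the arm clear, and handed the job in at about 42 s; no verdict came back, but the last pictures show it shut and close to parallel.

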